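Feed a carved woodblock into the chip cleaning box

ROBOT

A 6-joint arm with a two-finger parallel gripper is mounted at the origin on the work surface. World frame = base frame: x ahead of the robot, y to its left, z up, the work surface at z = 0. Lengths are in m, angles in degrees, forces in N, time in s.
With the tool pointing down it reaches from about 0.25 to 0.725 m from the base axis. Payload 9.7 kg.
Tool frame: the origin (TCP) lies at the very end of the fingers, on their centre line; the grasp point (between the pads) lies 19 mm behind it; z points along the fingers, y is the line along which they close (so a half turn about z gives the same grasp; the last joint's range is limited). The gripper opens to 85 mm and grips with 20 to 120 N. Pads are 22 mm wide; open, the fingers measure 114 mm over their backs; the gripper's body (76 mm by 85 mm) begins 54 mm behind the grasp point. The pads swing forward as they close: fully open they stand 13 mm farther back than shut.
Start: joints at [70.76, 4.979, 10.078, 95.1, 0, 90], TCP at [0.181, 0.519, 0.231] pointing down, gripper open.
Joint ranges: [-179.16, 179.16], [-48.56, 103.87], [-65.8, 70.77], [-126.05, 130.52], [-82.76, 87.17], [-180, 180]. Speed limits (degrees/s): [127.2, 127.2, 147.25, 180, 180, 180].

INTERFACE

Orientations are given as [roll, pitch, yaw] about the fixed x, y, z axes, in that order (R = Rz(yaw) Ry(pitch) Rx(roll)).
In Python, from workcell import bot gives the robot as it stands.
- The arm moves only by the tool step_arm, never from a script. Its argument "targets" is a list of rows, each a list of 3 entries, a list of its own where there are three numbers: the opening, from 0 (shut) to 1 (fully open), then the shift along the world's x, y, z in mm, then the turn, a rotation vector about the world's x, y, z in rad. In form: [[grip, [tx, ty, tz], [wx, wy, wz]], ...]. A call has 1 to 8 rows; each row is the pose to reach, as a shift and turn from the pose commanded when the call began; what a row does not reach only later rows make up. A row lasts 1/10 s, in which the tool goes at most 50 mm and 8.59 degrees, less where a joint would pass 70% of its speed; a pose out of reach is approached as far as the arm can. A call with a gripper value outside its range is refused whole. The fingers move at their own pace and stop on an object; "force" is the grip in N (left out, the last holds). Time passes only in rows, so rows that repeat a pose let the fingers close. It gives the time, the measured TCP pose, the force, the opening and the grip force at its end, in the units of the state.
- bot.get_obs(): the state, without advancing time (a new reading comes with each control period).
- bot.camera(name): name is "scene" or "side" or "wrist"; returns (picture, depth): 384x512x3 uint8, red, green, blue; 384x512 float32, m along the optical axis (not along the pixel's ray), 0 where there is no reading.
- bot.camera_params(name): a dict with "K" (3x3 intrinsics, pixels), "R" (3x3) and "t" (3): a world point X has camera coordinates R X + t. Camera axes: x right, y down, z forward; pixel columns grow to the right and rows downward; lengths in m; the calibration is good to about 2 mm. A picture is of the moment at which its call begins: read the wrist's pose just before it. camera_params takes no time and is no camera call; for the wrist camera it gives the pose at the moment of the call.
- bot.job_done(): hands the job in; it is judged then, once.
The state is a dict: "time": time; "q": joint angles; "qd": joint speeds; "joint_efforts": joint torques, N m; "ee_pos": TCP position; "tcp_rot": TCP orientation; "wrist_force": force on the tool from outside, world axes, zero at the start; "torque": the same for the moment, N m; "opening": finger opening in m; "grasp_force": force on a finger pad.
Only numpy, scipy, OpenCV 4.12 (cv2) and the standard library are available. Lean on these libraries where they do the work, as an engineer would, in place of code of your own. Each camera call takes 0.05 s, during which the arm holds its last target. There are 200 camera calls.

TASK

Lay the carved printing block flat in the channel of the chip cleaning box, in front of its yellow flap, then squeeze the red catch of the feed slide and, keeping it squeezed, push the block in through the sprung flap until it presses the red start switch at the back, without driving it hard against the stop. Then bring the slide all the way back so that the flap shuts behind the block, let go so that the slide locks in its parked place, and leave the other things on the bench undisturbed.

Things in the scene. Friction and masses are not known exactly. Their poses are not given: they have to be found in the camera images.
- carved: Woodblock to clean: pale wood, 100 mm long (x) by 60 wide (y) by 24 thick (z), about 90 g, reddish top cut with a leaf (midrib, slanting veins). Origin: centre of underside. Lies on a dark wooden bench hook (top 18 mm above the bench) beside an uncarved block; a cleat 22 mm high crosses the hook's left (+y) end.
- blank: The uncarved block on the bench hook: same size and origin, plain plywood top with two pencil lines. Not to be moved.
- cleaner: Chip cleaning box, green, fixed. Origin: on the bench under the middle of its mouth, at the front panel's outer face; x = feed direction into the box, z up. A straight channel runs through it, x -0.30 to 0.22: floor 30 mm above the bench, guide fences 11 mm high, 66 apart, tops bevelled out to 74 apart. Box x 0 to 0.22, 110 wide, top 130 mm above the bench, clear lid, then a fan unit to x 0.31.
- load (a point): Point on the channel floor where the centre of the block's underside goes, 58 mm before the mouth; axes as the cleaner's. The block lies lengthwise (either end first) with 3 mm clear to each fence, its front 8 mm short of the mouth and its rear 12 mm ahead of the parked pusher. 15 mm more or less along the channel serves.
- grip (a point): Where to take the slide's grip from above, midway between the pads when squeezed; 108 mm above the bench, 270 mm before the mouth when parked; rides with the slide, axes as the cleaner's. Two upright plates, 34 mm long in x, tops 129 mm up: black, fixed, outer face at y +18 mm; red catch, at y -30 free, -18 squeezed. A guard on each front end sticks out 8 mm. Close fingers along y with 20 to 35 N.
- pusher: Front of the slide: an aluminium bar 36 mm wide, 18 high, with a black rubber nose that meets the block's rear end. Origin: on the channel floor under point grip; nose face 150 mm ahead of it (+x), so 120 mm before the mouth when parked.
- slide (a joint): Feed slide's travel along the channel, m: 0 parked at its rear end, 0.228 fully forward (into the box). Drag 1 to 2 N. When the catch is free it locks to a rack in the right-hand fence, in the parked place and every 15 mm along (up to 6 mm of play).
- catch (a joint): Squeeze of the red catch towards the black plate, m: 0 free (locks), 0.012 squeezed home; clear of the rack from 0.005. Spring 7 N at the start, 13 N home; springs back when let go.
- flap (a joint): Yellow sprung flap 8 mm inside the mouth (mouth 68 mm wide, 36 high), hinged at its top edge, 60 wide, 34 long: 0 shut, rad, swings into the box to at most 1.45. Resists with 2 to 6 N. It rides on the block, then on the pusher, and shuts once the block's rear end is 44 mm or more past the mouth and the pusher is out.
- switch (a joint): Red start button in the box facing the mouth, m: 0 out, 0.008 at its stop; pressed from 0.004. Spring 3 N at the start, 11 N at the stop. It sits on an adjustable stop bar: the block's front meets it somewhere between cleaner x 0.152 and 0.192, to be felt. It springs out again as the pusher leaves, moving the block back up to 8 mm, no harm.
- baren: Black round rubbing pad (baren) with strap handle, 124 mm across, 42 high, on the bench near the robot. Origin: centre of underside. Not to be moved.
- ink: Amber ink jar, black lid, 60 mm across, 75 high, beyond the slide. Not to be moved.
Things that resemble listed ones, but are neither listed nor needed, are in the scene too. What is shaped like the carved but blue or turquoise is not meant.

How it is judged (in metres and radians):
On the way, in this order (a step that is already met when the one before it is completed fails the run):
1. the carved block lies flat in the channel in front of the flap, let go (x of carved in the frame of load between -0.016 and 0.016 m and y of carved in the frame of load between -0.006 and 0.006 m and z of carved in the frame of load below 0.004 m and angle between carved's own z axis and vertical below 0.06 rad and contact force between carved and the fingers below 0.1 N), for 0.2 s.
2. the block, pushed in through the flap, presses the start switch (value of joint switch above 0.004 m and x of carved in the frame of cleaner above 0.095 m), for 0.1 s.
At the end, for the whole second after the job is handed in: The carved block lies flat (within 0.08 rad) and still inside the box, its centre 95 to 155 mm past the mouth; the flap is shut (within 0.06 rad); the slide is parked (within 7 mm of its rear end) with its catch sprung out and locked (within 3 mm) (x of carved in the frame of cleaner between 0.095 and 0.155 m and y of carved in the frame of cleaner between -0.01 and 0.01 m and z of carved in the frame of cleaner below 0.036 m and angle between carved's own z axis and vertical below 0.08 rad and value of joint flap below 0.06 rad and value of joint slide below 0.007 m and value of joint catch below 0.003 m and linear speed of carved below 0.02 m/s); the robot touches nothing.
It fails at once if the block is driven hard: the pusher presses it with more than 28 N (contact force between carved and pusher above 28 N).
It fails at once if the carved block is dropped (contact force between carved and the fingers below 0.05 N and linear speed of carved above 0.5 m/s).
It fails at once if the uncarved block, the baren or the ink jar is displaced by more than 20 mm (distance of any of blank, baren, ink from where it was at the start of the episode above 0.02 m).
It also fails if it takes over 64 s, if anything falls off the work surface, if the arm or the gripper's body presses on something with over 40 N, if the wrist force passes 120 N, or if a joint passes its speed limit or range.

## Working session

There is one attempt and no reset: what is moved stays moved. The work goes in short steps, Python scripts to look and compute and a tool call to move; the robot and the scene stay as the last step left them, time stands still between calls to the robot, and variables do not carry over. Pictures are saved under pics/ and viewed, at most 10 in all, crops included, and the job is handed in when it is done.

Besides the shell and the picture viewer there is one more tool, called after "Request:" by a JSON object that holds its "method" and its "body". step_arm: Moves the arm, as the interface text tells. Its arguments: {"type":"object","properties":{"targets":{"type":"array","items":{"type":"array"}},"force":{"type":"number"}},"required":["targets"]}

```bash
mkdir -p pics; cat > h.py <<'E'
import numpy as np, cv2
from workcell import bot
def cam(n):
    p=bot.camera_params(n); im,d=bot.camera(n); return im,d,p
def pts(d,p):
    v,u=np.mgrid[:d.shape[0],:d.shape[1]]; K=p["K"]
    c=np.stack([(u-K[0,2])/K[0,0]*d,(v-K[1,2])/K[1,1]*d,d],-1)
    return (c-p["t"])@np.asarray(p["R"])
def ray(uv,p,z):
    K,R,t=map(np.asarray,(p["K"],p["R"],p["t"])); o=-R.T@t
    r=np.c_[np.atleast_2d(uv),np.ones(len(np.atleast_2d(uv)))]@np.linalg.inv(K).T@R
    return o+r*((z-o[2])/r[:,2])[:,None]
E
python3 - <<'E'
from h import *
for n in("scene","side"):
    im,d,p=cam(n); np.savez(n,im=im,d=d,**p)
    cv2.imwrite(f"pics/{n}.png",cv2.resize(im[...,::-1],(800,600)))
    print(n,-np.asarray(p["R"]).T@p["t"],(d>0).mean())
print(bot.get_obs())
E
```

```text
scene [1.03637824 0.89476566 0.91569618] 0.996124267578125
side [ 0.44192988 -0.78137421  0.57810289] 0.9960479736328125
{'time': 0.1, 'q': array([ 7.07609557e+01,  5.00809746e+00,  1.00399227e+01,  9.50994332e+01,
       -1.88543683e-03,  9.00011980e+01]), 'qd': array([-0.00263182, -0.00069362,  0.05081729,  0.10835568, -0.07902526,
       -0.06050037]), 'joint_efforts': array([-2.99135636e-04, -5.21560943e+01,  4.65654695e+01,  1.59655802e-02,
       -1.31513275e-05, -9.44391871e-06]), 'ee_pos': array([0.18117385, 0.51909267, 0.23066085]), 'tcp_rot': array([-1.79932392e+02,  1.88684910e-03,  1.60759760e+02]), 'wrist_force': array([0.22994667, 0.05138805, 0.16562185]), 'torque': array([0.00737516, 0.02230266, 0.02134824]), 'grasp_force': 0.0, 'opening': 0.08539453161299133}
```

View pics/scene.png

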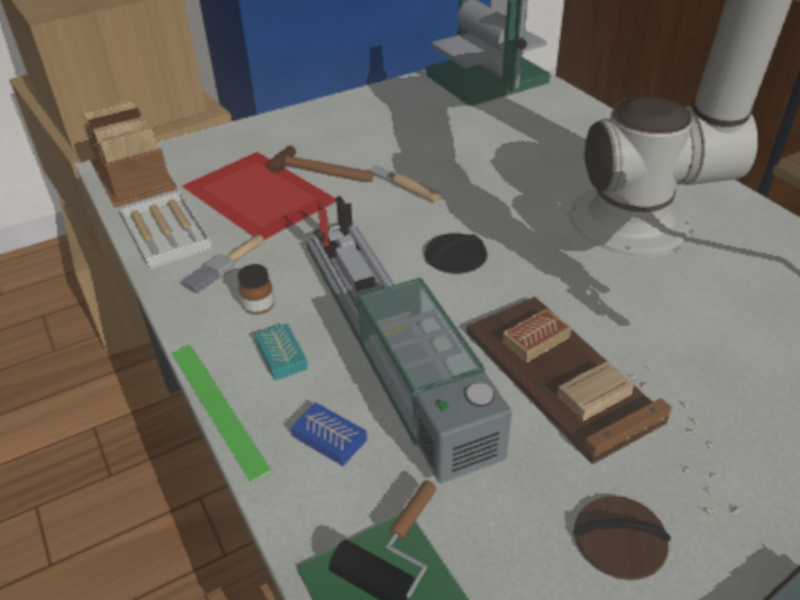

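View pics/side.png

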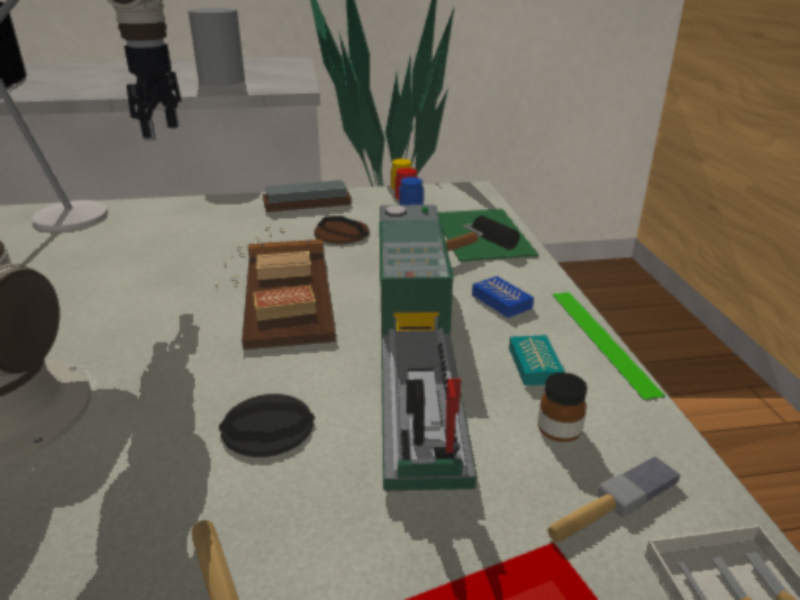

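```bash
cat > m.py <<'E'
from h import *
for n in("scene","side"):
    f=np.load(n+".npz"); im,d=f["im"],f["d"]; P=pts(d,f); hsv=cv2.cvtColor(im,cv2.COLOR_RGB2HSV)
    H,S,V=[hsv[...,i].astype(int) for i in range(3)]
    w=(P[...,0]>0.15)&(P[...,0]<0.9)&(abs(P[...,1])<0.6)&(P[...,2]<0.2)&(d>0)
    def rep(name,m,rect=True):
        q=P[m]
        if len(q)<15: print(n,name,len(q));return
        o=f"{n} {name} n={len(q)} med={np.median(q,0).round(4)} z5-95={np.percentile(q[:,2],[5,95]).round(4)}"
        if rect:
            (c,s,a)=cv2.minAreaRect((q[:,:2]*1000).astype(np.float32)); o+=f" rect c={np.round(c,1)} s={np.round(s,1)} a={a:.1f}"
        print(o)
    # blocks by height on hook: top at 42mm
    def comps(m,name,amin=60):
        k,l,st,c=cv2.connectedComponentsWithStats(m.astype(np.uint8))
        for i in range(1,k):
            if st[i,4]>amin: print("px",c[i].round(0),end=" "); rep(name,l==i)
    comps(w&(abs(P[...,2]-0.042)<0.004)&(H<25)&(S>50),"top42",100)
    comps(w&((H<8)|(H>172))&(S>150)&(P[...,2]>0.05),"red",20)
    comps(w&(H>20)&(H<32)&(S>150),"yellow",15)
    comps(w&(abs(P[...,2]-0.13)<0.004),"lid130",60)
    comps(w&(abs(P[...,2]-0.041)<0.003)&(S<60),"fence41",40)
    comps(w&(V<60)&(P[...,2]>0.03),"black",60)
f=np.load("scene.npz");a=cv2.resize(f["im"][185:300,290:440,::-1],(600,460),interpolation=cv2.INTER_CUBIC)
cv2.imwrite("pics/crop1.png",a)
E
python3 m.py
```

```text
px [343. 212.] scene top42 n=612 med=[0.3991 0.2031 0.0412] z5-95=[0.0387 0.0441] rect c=[397.8 201.6] s=[102.1  62.8] a=6.2
px [380. 247.] scene top42 n=771 med=[0.3984 0.3493 0.0411] z5-95=[0.0386 0.0438] rect c=[396.4 347.1] s=[101.4  62.8] a=0.6
px [402. 271.] scene top42 n=326 med=[0.4055 0.4293 0.0394] z5-95=[0.0382 0.042 ] rect c=[401.2 427.5] s=[148.3  24. ] a=0.5
px [264. 325.] scene top42 n=297 med=[0.7509 0.3938 0.0431] z5-95=[0.0392 0.0457] rect c=[748.  390.8] s=[90.8 19.3] a=27.2
px [207. 141.] scene red n=51 med=[ 0.5997 -0.1866  0.1062] z5-95=[0.0826 0.1271] rect c=[ 597.9 -194.9] s=[29.9 10.5] a=75.3
px [276. 227.] scene lid130 n=4406 med=[0.6257 0.2352 0.129 ] z5-95=[0.1267 0.1316] rect c=[620.8 220.9] s=[315.3 113.8] a=83.2
px [239. 169.] scene fence41 n=77 med=[ 0.5445 -0.0989  0.0397] z5-95=[0.0381 0.0424] rect c=[ 544.1 -101.1] s=[148.6  10.7] a=82.8
px [219. 183.] scene fence41 n=87 med=[ 0.6247 -0.0714  0.0399] z5-95=[0.0382 0.0429] rect c=[623.4 -78.2] s=[176.4   8.5] a=83.2
px [233. 371.] scene fence41 n=176 med=[0.8541 0.4506 0.0412] z5-95=[0.0384 0.0436] r
[... 2499 characters left out ...]
z5-95=[0.0488 0.1234] rect c=[602.2  63.9] s=[  8.8 103.7] a=83.0
px [361. 249.] side black n=462 med=[ 0.7558 -0.1609  0.0731] z5-95=[0.0599 0.0749] rect c=[ 759.4 -154. ] s=[50.5 51.1] a=51.7
px [266. 261.] side black n=360 med=[ 0.5522 -0.2149  0.1045] z5-95=[0.0649 0.128 ] rect c=[ 554.  -202.1] s=[16.6 38.8] a=4.8
px [169. 261.] side black n=208 med=[ 0.3711 -0.0916  0.0344] z5-95=[0.0308 0.0398] rect c=[371.6 -89.7] s=[87.7 13.4] a=0.5
px [259. 284.] side black n=79 med=[ 0.5427 -0.189   0.0348] z5-95=[0.0332 0.0363] rect c=[ 542.9 -189.4] s=[52.9  7.8] a=80.9
px [278. 298.] side black n=407 med=[ 0.5757 -0.2418  0.038 ] z5-95=[0.032  0.0487] rect c=[ 566.5 -221.7] s=[48.5 73.2] a=82.5
```

View pics/crop1.png

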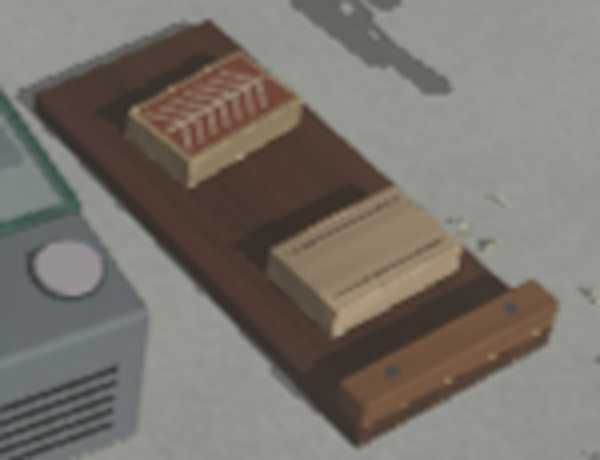

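```bash
python3 - <<'E'
from h import *
f=np.load("side.npz");P=pts(f["d"],f);m=(f["d"]>0)&(np.hypot(P[...,0]-.181,P[...,1]-.519)<.09)&(P[...,2]>.15)
q=P[m];print(len(q));s=q[np.argsort(q[:,2])][:40:3];print(s.round(3))
E
```

```text
2354
[[0.16  0.475 0.244]
 [0.206 0.557 0.244]
 [0.197 0.557 0.244]
 [0.17  0.47  0.245]
 [0.168 0.467 0.246]
 [0.208 0.562 0.246]
 [0.197 0.558 0.247]
 [0.2   0.557 0.247]
 [0.165 0.468 0.248]
 [0.207 0.551 0.249]
 [0.156 0.475 0.25 ]
 [0.172 0.461 0.25 ]
 [0.177 0.468 0.251]
 [0.204 0.554 0.251]]
```

Request:
{"method": "step_arm", "body": {"targets": [[1,[54,-80,0],[0,0,0.11]],[1,[108,-160,0],[0,0,0.22]],[1,[162,-240,-30],[0,0,0.33]],[1,[190,-280,-60],[0,0,0.437]],[1,[216,-319,-80],[0,0,0.437]],[1,[216,-319,-80],[0,0,0.437]],[1,[216,-319,-80],[0,0,0.437]],[1,[216,-319,-80],[0,0,0.437]]], "force": 40}}

```text
time: 0.9
ee_pos: [0.3978, 0.1983, 0.1505]
tcp_rot: [-180.0, 0.0, -174.2]
wrist_force: [1.2, 0.7, 0.4]
opening: 0.0852
grasp_force: 0.0
```

```bash
cat > w.py <<'E'
from h import *
import sys
im,d,p=cam("wrist"); P=pts(d,p); np.savez("wrist",im=im,d=d,**p)
hsv=cv2.cvtColor(im,cv2.COLOR_RGB2HSV)
m=(abs(P[...,2]-0.042)<.005)&(d>0)&(hsv[...,0]<30)&(hsv[...,1]>40)
k,l,st,c=cv2.connectedComponentsWithStats(m.astype(np.uint8))
for i in range(1,k):
    if st[i,4]>400:
        u=cv2.findContours((l==i).astype(np.uint8),0,2)[0]; u=max(u,key=cv2.contourArea)[:,0].astype(float)
        r=cv2.minAreaRect((ray(u,p,.042)[:,:2]*1000).astype(np.float32)); print(c[i].round(),st[i,4],np.median(P[l==i],0).round(4),np.round(r[0],1),np.round(r[1],1),round(r[2],1))
cv2.imwrite("pics/"+sys.argv[1],im[...,::-1]); print(bot.get_obs()["q"].round(1))
E
python3 w.py w1.png
```

```text
[256. 176.] 8160 [0.392  0.1999 0.043 ] [396.2 200.3] [100.3  59.9] 6.0
[425. 192.] 8138 [0.3912 0.3447 0.0426] [395.3 344.9] [100.3  63.2] 1.7
[497. 239.] 2166 [0.4317 0.4204 0.0404] [415.4 421.4] [115.   26.1] 1.6
[ 26.  -10.2 -13.8  86.6  -0.1  20.4]
```

View pics/w1.png

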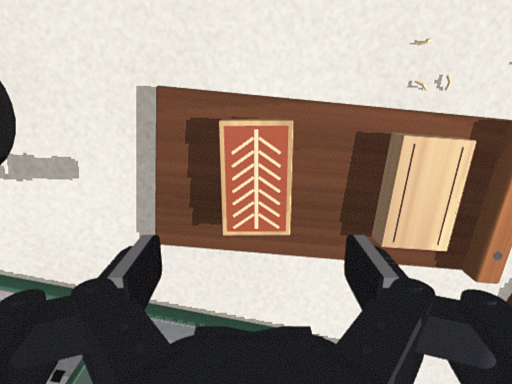

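Request:
{"method": "step_arm", "body": {"targets": [[1,[-2,2,-45],[0,0,0]],[1,[-2,2,-85],[0,0,0]],[1,[-2,2,-110],[0,0,0]],[1,[-2,2,-124],[0,0,0]],[1,[-2,2,-124],[0,0,0]],[0.5,[-2,2,-124],[0,0,0]],[0.5,[-2,2,-124],[0,0,0]],[0.5,[-2,2,-124],[0,0,0]]], "force": 40}}

```text
time: 1.75
ee_pos: [0.3963, 0.2029, 0.0292]
tcp_rot: [179.9, 0.2, -174.2]
wrist_force: [-1.5, -0.6, 6.1]
opening: 0.0589
grasp_force: 43.6
```

Request:
{"method": "step_arm", "body": {"targets": [[0.4,[0,0,0],[0,0,0]],[0.4,[0,0,0],[0,0,0]],[0.4,[0,0,0],[0,0,0]]]}}

```text
time: 2.05
ee_pos: [0.3963, 0.2029, 0.0292]
tcp_rot: [179.9, 0.2, -174.2]
wrist_force: [-1.6, 0.7, 5.6]
opening: 0.0584
grasp_force: 43.6
```

Request:
{"method": "step_arm", "body": {"targets": [[0.4,[0,0,10],[0,0,0]],[0.4,[0,0,30],[0,0,0]],[0.4,[0,0,60],[0,0,0]],[0.4,[0,0,60],[0,0,0]],[0.4,[0,0,60],[0,0,0]]]}}

```text
time: 2.55
ee_pos: [0.3959, 0.2026, 0.0886]
tcp_rot: [180.0, 0.1, -174.2]
wrist_force: [0.2, 0.4, -1.1]
opening: 0.0585
grasp_force: 43.2
```

```bash
cat > s.py <<'E'
from h import *
import sys
x0,x1,y0,y1=map(int,sys.argv[2:6]); o=[]
im,d,p=cam("side"); np.savez("side2",im=im,d=d,**p)
a=cv2.resize(im[y0:y1,x0:x1,::-1],(600,450),interpolation=cv2.INTER_CUBIC); cv2.imwrite("pics/"+sys.argv[1],a)
print(bot.get_obs()["ee_pos"])
E
python3 s.py s1.png 120 260 90 195; python3 - <<'E'
from h import *
f=np.load("side2.npz");P=pts(f["d"],f);hsv=cv2.cvtColor(f["im"],cv2.COLOR_RGB2HSV)
m=(hsv[...,0]<25)&(hsv[...,1]>50)&(P[...,2]>.06)&(abs(P[...,0]-.396)<.07)&(abs(P[...,1]-.2)<.05)
q=P[m];print(len(q),np.percentile(q,[1,50,99],axis=0).round(4))
E
```

```text
[0.39531759 0.20238976 0.08751817]
1555 [[0.3426 0.1506 0.0772]
 [0.3866 0.1692 0.2891]
 [0.4489 0.2276 0.5007]]
```

View pics/s1.png

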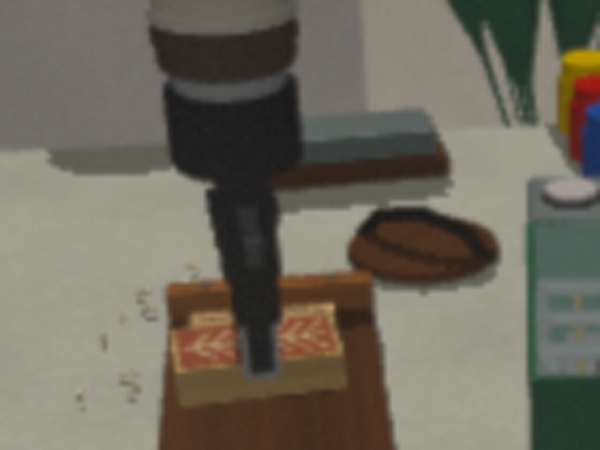

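Request:
{"method": "step_arm", "body": {"targets": [[0.4,[0,0,45],[0,0,0]],[0.4,[0,0,90],[0,0,0.1]],[0.4,[20,-20,125],[0,0,0.25]],[0.4,[50,-50,140],[0,0,0.39]],[0.4,[80,-80,140],[0,0,0.53]],[0.4,[110,-110,140],[0,0,0.67]],[0.4,[140,-140,140],[0,0,0.81]],[0.4,[165,-165,140],[0,0,0.95]]]}}

```text
time: 3.4
ee_pos: [0.5612, 0.0354, 0.2259]
tcp_rot: [179.9, -0.1, -119.5]
wrist_force: [-0.4, 0.9, -0.8]
opening: 0.059
grasp_force: 43.8
```

Request:
{"method": "step_arm", "body": {"targets": [[0.4,[20,-20,0],[0,0,0.14]],[0.4,[33,-35,0],[0,0,0.28]],[0.4,[33,-35,0],[0,0,0.395]],[0.4,[33,-35,0],[0,0,0.395]],[0.4,[33,-35,0],[0,0,0.395]]]}}

```text
time: 3.9
ee_pos: [0.5929, 0.0024, 0.2265]
tcp_rot: [179.9, -0.0, -97.3]
wrist_force: [-0.1, 0.0, -1.3]
opening: 0.0588
grasp_force: 43.8
```

```bash
python3 w.py w2.png
```

```text
[84. 39.] 446 [ 0.7361 -0.1383  0.0431] [ 746.  -143.9] [59.1 32.5] 68.3
[  0.2  11.   16.3  95.3   0.  -82.5]
```

View pics/w2.png

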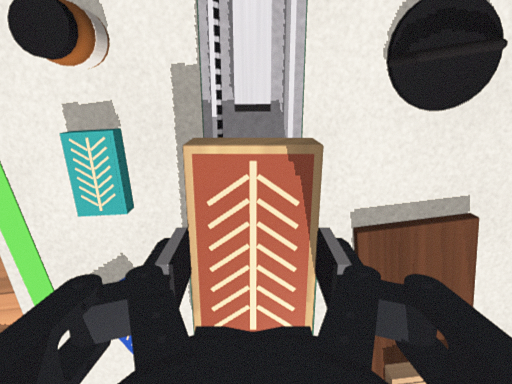

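```bash
cat > c.py <<'E'
from h import *
f=np.load("wrist.npz");P=pts(f["d"],f)*1000;d=f["d"]
th=np.radians(82.85);e=np.array([np.cos(th),np.sin(th)]);n=np.array([-e[1],e[0]]);M=np.array([601.8,64])
q=P[...,:2]-M;X=q@e;Y=q@n;Z=P[...,2]
for lo,hi in((-135,-118),(-180,-150)):
  m=(d>0)&(X>lo)&(X<hi)&(abs(Y)<60)
  for b in range(-46,47,2):
    k=m&(abs(Y-b)<1)
    print(b,k.sum(),np.round(np.median(Z[k]),1) if k.sum() else '',end=' | ')
  print()
k=(d>0)&(Z>180)&(Z<300)&(X>-115)&(X<-10)&(abs(Y)<33)&(cv2.cvtColor(f["im"],cv2.COLOR_RGB2HSV)[...,1]>60)
print('block',np.percentile(X[k],[1,99]),np.percentile(Y[k],[1,99]),np.median(Z[k]))
E
python3 c.py
```

```text
-46 30 30.6 | -44 28 30.6 | -42 8 41.6 | -40 33 41.7 | -38 35 41.7 | -36 34 41.1 | -34 38 39.0 | -32 44 34.6 | -30 32 30.9 | -28 32 31.0 | -26 28 30.5 | -24 28 30.5 | -22 27 30.5 | -20 28 30.7 | -18 16 50.4 | -16 35 50.6 | -14 36 50.5 | -12 36 50.5 | -10 36 50.7 | -8 36 50.7 | -6 36 50.4 | -4 36 50.8 | -2 36 50.9 | 0 36 50.8 | 2 36 50.5 | 4 36 50.7 | 6 36 50.2 | 8 36 50.7 | 10 36 50.8 | 12 36 50.4 | 14 36 50.7 | 16 36 50.9 | 18 31 51.0 | 20 20 30.8 | 22 31 30.7 | 24 32 31.1 | 26 30 30.7 | 28 26 30.4 | 30 30 30.5 | 32 27 30.6 | 34 48 37.0 | 36 35 40.1 | 38 36 41.8 | 40 36 41.8 | 42 25 41.9 | 44 22 30.6 | 46 27 30.7 | 
-46 68 30.7 | -44 55 30.8 | -42 19 42.0 | -40 64 41.7 | -38 66 41.7 | -36 67 41.0 | -34 76 38.6 | -32 81 32.0 | -30 61 30.8 | -28 64 30.5 | -26 62 30.7 | -24 59 30.7 | -22 62 30.8 | -20 62 30.8 | -18 28 50.1 | -16 67 50.8 | -14 72 50.8 | -12 74 50.6 | -10 72 50.7 | -8 71 50.7 | -6 66 50.7 | -4 67 50.8 | -2 66 50.9 | 0 65 50.5 | 2 66 50.5 | 4 65 50.6 | 6 65 50.7 | 8 66 50.8 | 10 67 50.7 | 12 75 50.7 | 14 75 50.5 | 16 74 50.7 | 18 38 50.4 | 20 46 30.5 | 22 61 30.8 | 24 60 30.5 | 26 61 30.6 | 28 61 30.5 | 30 62 30.9 | 32 60 30.7 | 34 93 37.2 | 36 71 39.9 | 38 65 41.6 | 40 66 41.7 | 42 44 41.8 | 44 38 30.6 | 46 59 30.4 | 
block [-112.90396701  -21.96409966] [-28.84533169  30.06268279] 240.0746036559385
```

Request:
{"method": "step_arm", "body": {"targets": [[0.4,[0,0,-45],[0,0,0]],[0.4,[0,0,-90],[0,0,0]],[0.4,[0,0,-130],[0,0,0]],[0.4,[0,0,-160],[0,0,0]],[0.4,[0,0,-174],[0,0,0]],[0.4,[0,0,-181],[0,0,0]],[0.4,[0,0,-184],[0,0,0]],[0.4,[0,0,-184],[0,0,0]]]}}

```text
time: 4.75
ee_pos: [0.5939, 0.0024, 0.0445]
tcp_rot: [-179.9, 0.0, -97.2]
wrist_force: [0.9, 0.4, -1.0]
opening: 0.0586
grasp_force: 43.8
```

Request:
{"method": "step_arm", "body": {"targets": [[0.4,[0,0,-1],[0,0,0]],[0.4,[0,0,-2],[0,0,0]],[0.4,[0,0,-2],[0,0,0]],[0.4,[0,0,-2],[0,0,0]]]}}

```text
time: 5.15
ee_pos: [0.5933, 0.0023, 0.0415]
tcp_rot: [-180.0, 0.0, -97.1]
wrist_force: [-0.3, 0.5, -0.8]
opening: 0.0586
grasp_force: 43.8
```

Request:
{"method": "step_arm", "body": {"targets": [[0.4,[0,0,-1],[0,0,0]],[0.4,[0,0,-1.5],[0,0,0]],[0.4,[0,0,-1.5],[0,0,0]]]}}

```text
time: 5.45
ee_pos: [0.5935, 0.0022, 0.0413]
tcp_rot: [-179.9, 0.0, -97.1]
wrist_force: [-3.7, 0.1, 9.4]
opening: 0.0587
grasp_force: 44.9
```

Request:
{"method": "step_arm", "body": {"targets": [[0.72,[0,0,0],[0,0,0]],[0.8,[0,0,0],[0,0,0]],[0.9,[0,0,0],[0,0,0]],[0.95,[0,0,0],[0,0,0]],[0.95,[0,0,0],[0,0,0]],[0.95,[0,0,15],[0,0,0]],[0.95,[0,0,60],[0,0,0]],[0.95,[0,0,100],[0,0,0]]]}}

```text
time: 6.25
ee_pos: [0.5928, 0.0023, 0.142]
tcp_rot: [180.0, -0.0, -97.1]
wrist_force: [2.0, -0.6, 0.6]
opening: 0.081
grasp_force: 0.0
```

Request:
{"method": "step_arm", "body": {"targets": [[1,[0,0,45],[0,0,0]],[1,[0,0,80],[0,0,0]],[1,[0,0,80],[0,0,0]],[1,[0,0,80],[0,0,0]]]}}

```text
time: 6.65
ee_pos: [0.5937, 0.0023, 0.2216]
tcp_rot: [-179.8, 0.0, -97.1]
wrist_force: [0.3, -0.4, -0.2]
opening: 0.0853
grasp_force: 0.0
```

```bash
python3 w.py w3.png; python3 - <<'E'
from h import *
f=np.load("wrist.npz");P=pts(f["d"],f)*1000
th=np.radians(82.85);e=np.array([np.cos(th),np.sin(th)]);n=np.array([-e[1],e[0]])
q=P[...,:2]-[601.8,64];X=q@e;Y=q@n;Z=P[...,2];S=cv2.cvtColor(f["im"],cv2.COLOR_RGB2HSV)[...,1]
k=(abs(Z-54)<5)&(S>60)&(abs(Y)<40)&(X>-119)&(X<-5)
print(k.sum(),np.percentile(X[k],[1,99]),np.percentile(Y[k],[1,99]),np.percentile(Z[k],[5,50,95]))
for a in(-110,-90,-70,-50): s=k&(abs(X-a)<6); print(a,s.sum(),np.percentile(Y[s],[2,98]) if s.sum() else'',np.median(Z[s]))
print(bot.get_obs()["ee_pos"])
E
```

```text
[83. 38.] 443 [ 0.7362 -0.1384  0.0433] [ 745.2 -142. ] [58.8 30.2] 63.0
[  0.2  10.8  15.3  94.5  -0.  -82.6]
5493 [-112.12485565  -14.30802762] [-29.34345797  29.18097039] [53.72893733 54.95197184 56.13288874]
-110 552 [-28.94047566  28.37987346] 54.75221092928025
-90 704 [-28.51105774  28.61218538] 54.96217295440229
-70 682 [-28.90603552  28.38421636] 55.070120357945356
-50 632 [-28.43262901  27.81393935] 55.02648415155529
[0.59322775 0.00227255 0.22010633]
```

Request:
{"method": "step_arm", "body": {"targets": [[1,[-6,-49,0],[0,0,0]],[1,[-12,-98,0],[0,0,0]],[1,[-18,-147,0],[0,0,0]],[1,[-23,-190,0],[0,0,0]],[1,[-25,-206,0],[0,0,0]],[1,[-25,-206,0],[0,0,0]],[1,[-25,-206,0],[0,0,0]]], "force": 28}}

```text
time: 7.4
ee_pos: [0.568, -0.2032, 0.219]
tcp_rot: [179.9, 0.0, -97.2]
wrist_force: [-0.2, 0.8, 0.4]
opening: 0.0853
grasp_force: 0.0
```

```bash
python3 w.py w4.png; python3 - <<'E'
from h import *
f=np.load("wrist.npz");P=pts(f["d"],f)*1000
th=np.radians(82.85);e=np.array([np.cos(th),np.sin(th)]);n=np.array([-e[1],e[0]])
q=P[...,:2]-[601.8,64];X=q@e;Y=q@n;Z=P[...,2]
k=(abs(Z-127)<6)&(abs(Y)<50)&(X>-320)&(X<-220)
for s,w in((1,'black'),(-1,'red')):
  m=k&(Y*s>0); 
  if m.sum(): print(w,m.sum(),np.percentile(X[m],[2,98]),np.percentile(Y[m],[2,98]),np.median(Z[m]))
r=bot.get_obs(); t=r["ee_pos"][:2]*1000-[601.8,64];print(t@e,t@n,r["ee_pos"],r["tcp_rot"])
E
```

```text
[ -19.6   12.3   17.    94.7    0.  -102.5]
black 732 [-284.58469294 -250.29107495] [ 6.51934417 24.17710892] 128.88214687969787
red 534 [-284.62812326 -250.5158035 ] [-35.96464828 -21.72451963] 129.00378915261004
-268.7629932496146 0.14130937773780516 [ 0.56820756 -0.20265542  0.21924329] [ 1.79938994e+02  3.43199721e-02 -9.71008479e+01]
```

View pics/w4.png

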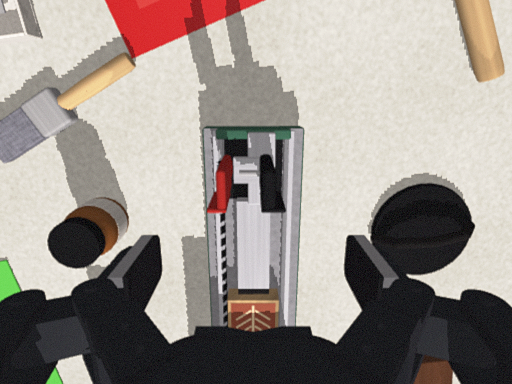

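Request:
{"method": "step_arm", "body": {"targets": [[1,[0,-1,-40],[0,0,0]],[1,[0,-1,-75],[0,0,0]],[1,[0,-1,-100],[0,0,0]],[1,[0,-1,-118],[0,0,0]],[1,[0,-1,-129],[0,0,0]],[1,[0,-1,-129],[0,0,0]],[1,[0,-1,-129],[0,0,0]]], "force": 28}}

```text
time: 8.15
ee_pos: [0.5687, -0.2041, 0.0916]
tcp_rot: [-180.0, -0.0, -97.1]
wrist_force: [-0.3, -0.4, 0.4]
opening: 0.0854
grasp_force: 0.0
```

Request:
{"method": "step_arm", "body": {"targets": [[0.7,[0,0,0],[0,0,0]],[0.55,[0,0,0],[0,0,0]],[0.45,[0,0,0],[0,0,0]],[0.35,[0,0,0],[0,0,0]],[0.3,[0,0,0],[0,0,0]],[0.3,[0,0,0],[0,0,0]],[0.3,[0,0,0],[0,0,0]]], "force": 28}}

```text
time: 8.85
ee_pos: [0.5671, -0.2048, 0.0934]
tcp_rot: [180.0, -0.0, -97.2]
wrist_force: [-14.6, 3.5, 17.1]
opening: 0.0352
grasp_force: 28.6
```

Request:
{"method": "step_arm", "body": {"targets": [[0.3,[-0.7,0,1],[0,0,0]],[0.3,[-1,0,2],[0,0,0]],[0.3,[-1,0,2],[0,0,0]]]}}

```text
time: 9.15
ee_pos: [0.567, -0.2048, 0.0936]
tcp_rot: [-180.0, -0.0, -97.2]
wrist_force: [-6.1, 1.6, 4.5]
opening: 0.0352
grasp_force: 30.3
```

Request:
{"method": "step_arm", "body": {"targets": [[0.3,[0.5,4,0],[0,0,0]],[0.3,[1,8,0],[0,0,0]],[0.3,[1.5,12,0],[0,0,0]],[0.3,[2.5,20,0],[0,0,0]],[0.3,[3.5,28,0],[0,0,0]],[0.3,[4.5,36,0],[0,0,0]],[0.3,[5.5,44,0],[0,0,0]],[0.3,[5.5,44,0],[0,0,0]]]}}

```text
time: 9.95
ee_pos: [0.5724, -0.1611, 0.0936]
tcp_rot: [-180.0, -0.1, -97.2]
wrist_force: [-7.5, -1.2, 5.0]
opening: 0.0349
grasp_force: 30.5
```

Request:
{"method": "step_arm", "body": {"targets": [[0.3,[1,7,0],[0,0,0]],[0.3,[1.75,14,0],[0,0,0]],[0.3,[2.5,21,0],[0,0,0]],[0.3,[3.5,28,0],[0,0,0]],[0.3,[4.5,35,0],[0,0,0]],[0.3,[5.25,42,0],[0,0,0]],[0.3,[6,49,0],[0,0,0]],[0.3,[6,49,0],[0,0,0]]]}}

```text
time: 10.75
ee_pos: [0.5785, -0.1116, 0.0936]
tcp_rot: [-180.0, -0.0, -97.1]
wrist_force: [-6.3, 0.8, 4.2]
opening: 0.0351
grasp_force: 30.2
```

Request:
{"method": "step_arm", "body": {"targets": [[0.3,[1,7,0],[0,0,0]],[0.3,[1.75,14,0],[0,0,0]],[0.3,[2.5,21,0],[0,0,0]],[0.3,[3.5,28,0],[0,0,0]],[0.3,[4.5,35,0],[0,0,0]],[0.3,[5.25,42,0],[0,0,0]],[0.3,[6,49,0],[0,0,0]],[0.3,[6,49,0],[0,0,0]]]}}

```text
time: 11.55
ee_pos: [0.5846, -0.0626, 0.0936]
tcp_rot: [-180.0, -0.0, -97.1]
wrist_force: [-6.2, -0.1, 4.5]
opening: 0.0351
grasp_force: 30.0
```

Request:
{"method": "step_arm", "body": {"targets": [[0.3,[0.75,6,0],[0,0,0]],[0.3,[1.5,12,0],[0,0,0]],[0.3,[2.25,18,0],[0,0,0]],[0.3,[2.75,22,0],[0,0,0]],[0.3,[3,24,0],[0,0,0]],[0.3,[3,24,0],[0,0,0]]]}}

```text
time: 12.15
ee_pos: [0.5876, -0.0387, 0.0935]
tcp_rot: [-180.0, -0.0, -97.1]
wrist_force: [-5.8, 0.5, 4.1]
opening: 0.0354
grasp_force: 30.1
```

Request:
{"method": "step_arm", "body": {"targets": [[0.3,[0.25,2,0],[0,0,0]],[0.3,[0.5,4,0],[0,0,0]],[0.3,[0.75,6,0],[0,0,0]],[0.3,[0.75,6,0],[0,0,0]]]}}

```text
time: 12.55
ee_pos: [0.5883, -0.0329, 0.0936]
tcp_rot: [-180.0, -0.0, -97.1]
wrist_force: [-5.3, -1.2, 5.1]
opening: 0.0351
grasp_force: 30.1
```

Request:
{"method": "step_arm", "body": {"targets": [[0.3,[0.2,1.5,0],[0,0,0]],[0.3,[0.4,3,0],[0,0,0]],[0.3,[0.5,4,0],[0,0,0]],[0.3,[0.5,4,0],[0,0,0]]]}}

```text
time: 12.95
ee_pos: [0.5888, -0.0291, 0.0935]
tcp_rot: [-180.0, -0.0, -97.2]
wrist_force: [-6.3, -2.1, 4.6]
opening: 0.0346
grasp_force: 30.1
```

Request:
{"method": "step_arm", "body": {"targets": [[0.3,[0.2,1.5,0],[0,0,0]],[0.3,[0.4,3,0],[0,0,0]],[0.3,[0.5,4,0],[0,0,0]],[0.3,[0.5,4,0],[0,0,0]]]}}

```text
time: 13.35
ee_pos: [0.5893, -0.0251, 0.0936]
tcp_rot: [-180.0, -0.0, -97.2]
wrist_force: [-6.5, -2.0, 5.1]
opening: 0.0351
grasp_force: 30.1
```

Request:
{"method": "step_arm", "body": {"targets": [[0.3,[0.2,1.5,0],[0,0,0]],[0.3,[0.4,3,0],[0,0,0]],[0.3,[0.5,4,0],[0,0,0]],[0.3,[0.5,4,0],[0,0,0]]]}}

```text
time: 13.75
ee_pos: [0.5898, -0.0211, 0.0936]
tcp_rot: [-180.0, -0.0, -97.2]
wrist_force: [-6.4, -1.4, 4.3]
opening: 0.0348
grasp_force: 30.1
```

Request:
{"method": "step_arm", "body": {"targets": [[0.3,[0.2,1.5,0],[0,0,0]],[0.3,[0.4,3,0],[0,0,0]],[0.3,[0.5,4,0],[0,0,0]],[0.3,[0.5,4,0],[0,0,0]]]}}

```text
time: 14.15
ee_pos: [0.5903, -0.017, 0.0936]
tcp_rot: [-180.0, -0.0, -97.2]
wrist_force: [-5.9, -1.7, 4.9]
opening: 0.0353
grasp_force: 30.1
```

Request:
{"method": "step_arm", "body": {"targets": [[0.3,[0.2,1.5,0],[0,0,0]],[0.3,[0.4,3,0],[0,0,0]],[0.3,[0.5,4,0],[0,0,0]],[0.3,[0.5,4,0],[0,0,0]]]}}

```text
time: 14.55
ee_pos: [0.5908, -0.0131, 0.0936]
tcp_rot: [-180.0, -0.0, -97.2]
wrist_force: [-5.5, -1.1, 4.1]
opening: 0.0352
grasp_force: 30.1
```

Request:
{"method": "step_arm", "body": {"targets": [[0.3,[0.2,1.5,0],[0,0,0]],[0.3,[0.4,3,0],[0,0,0]],[0.3,[0.5,4,0],[0,0,0]],[0.3,[0.5,4,0],[0,0,0]]]}}

```text
time: 14.95
ee_pos: [0.5911, -0.0101, 0.0936]
tcp_rot: [-180.0, -0.2, -97.2]
wrist_force: [-7.1, -7.8, 5.1]
opening: 0.035
grasp_force: 30.2
```

Request:
{"method": "step_arm", "body": {"targets": [[0.3,[0.1,1,0],[0,0,0]],[0.3,[0.25,2,0],[0,0,0]],[0.3,[0.25,2,0],[0,0,0]],[0.3,[0.25,2,0],[0,0,0]]]}}

```text
time: 15.35
ee_pos: [0.5914, -0.0085, 0.0936]
tcp_rot: [-180.0, -0.2, -97.2]
wrist_force: [-6.4, -10.9, 4.4]
opening: 0.0353
grasp_force: 30.2
```

Request:
{"method": "step_arm", "body": {"targets": [[0.3,[0.1,1,0],[0,0,0]],[0.3,[0.25,2,0],[0,0,0]],[0.3,[0.25,2,0],[0,0,0]],[0.3,[0.25,2,0],[0,0,0]]]}}

```text
time: 15.75
ee_pos: [0.5915, -0.0069, 0.0936]
tcp_rot: [-180.0, -0.2, -97.2]
wrist_force: [-7.7, -11.6, 5.3]
opening: 0.035
grasp_force: 29.9
```

Request:
{"method": "step_arm", "body": {"targets": [[0.3,[0.1,1,0],[0,0,0]],[0.3,[0.2,1.5,0],[0,0,0]],[0.3,[0.2,1.5,0],[0,0,0]],[0.3,[0.2,1.5,0],[0,0,0]]]}}

```text
time: 16.15
ee_pos: [0.5917, -0.0058, 0.0936]
tcp_rot: [-180.0, -0.3, -97.2]
wrist_force: [-8.2, -14.3, 6.3]
opening: 0.0353
grasp_force: 30.0
```

Request:
{"method": "step_arm", "body": {"targets": [[0.3,[-0.5,-4,0],[0,0,0]],[0.3,[-1.5,-12,0],[0,0,0]],[0.3,[-2.5,-20,0],[0,0,0]],[0.3,[-3.75,-30,0],[0,0,0]],[0.3,[-5,-40,0],[0,0,0]],[0.3,[-6.25,-50,0],[0,0,0]],[0.3,[-7.5,-60,0],[0,0,0]],[0.3,[-8.75,-70,0],[0,0,0]]]}}

```text
time: 16.95
ee_pos: [0.5832, -0.0736, 0.0935]
tcp_rot: [-180.0, -0.0, -97.1]
wrist_force: [-5.3, -0.5, 4.6]
opening: 0.035
grasp_force: 29.2
```

Request:
{"method": "step_arm", "body": {"targets": [[0.3,[-1.25,-10,0],[0,0,0]],[0.3,[-2.5,-20,0],[0,0,0]],[0.3,[-3.75,-30,0],[0,0,0]],[0.3,[-5,-40,0],[0,0,0]],[0.3,[-6.25,-50,0],[0,0,0]],[0.3,[-7.5,-60,0],[0,0,0]],[0.3,[-8.75,-70,0],[0,0,0]],[0.3,[-8.75,-70,0],[0,0,0]]]}}

```text
time: 17.75
ee_pos: [0.5744, -0.1444, 0.0935]
tcp_rot: [-180.0, -0.0, -97.2]
wrist_force: [-4.7, 0.2, 4.6]
opening: 0.0352
grasp_force: 29.0
```

Request:
{"method": "step_arm", "body": {"targets": [[0.3,[-1.25,-10,0],[0,0,0]],[0.3,[-2.5,-20,0],[0,0,0]],[0.3,[-3.75,-30,0],[0,0,0]],[0.3,[-5,-40,0],[0,0,0]],[0.3,[-6.25,-50,0],[0,0,0]],[0.3,[-7.25,-58,0],[0,0,0]],[0.3,[-7.5,-60.5,0],[0,0,0]],[0.3,[-7.5,-60.5,0],[0,0,0]]]}}

```text
time: 18.55
ee_pos: [0.567, -0.2045, 0.0935]
tcp_rot: [-180.0, -0.0, -97.2]
wrist_force: [-4.9, -0.4, 5.9]
opening: 0.0353
grasp_force: 29.3
```

Request:
{"method": "step_arm", "body": {"targets": [[0.3,[-0.1,-1,0],[0,0,0]],[0.3,[-0.2,-1.5,0],[0,0,0]],[0.3,[-0.2,-1.5,0],[0,0,0]]]}}

```text
time: 18.85
ee_pos: [0.5669, -0.2048, 0.0935]
tcp_rot: [-180.0, 0.1, -97.1]
wrist_force: [-5.2, 4.7, 5.7]
opening: 0.0354
grasp_force: 29.4
```

The rear end is felt: the slide stopped and the force rose. Now I release it.

Request:
{"method": "step_arm", "body": {"targets": [[0.5,[0,0,0],[0,0,0]],[0.7,[0,0,0],[0,0,0]],[1,[0,0,0],[0,0,0]],[1,[0,0,0],[0,0,0]],[1,[0,0,0],[0,0,0]],[1,[0,0,15],[0,0,0]],[1,[0,0,60],[0,0,0]],[1,[0,0,110],[0,0,0]]]}}

```text
time: 19.65
ee_pos: [0.566, -0.205, 0.2039]
tcp_rot: [179.9, 0.0, -97.1]
wrist_force: [1.4, 0.7, 0.1]
opening: 0.0849
grasp_force: 0.0
```

Request:
{"method": "step_arm", "body": {"targets": [[1,[-40,0,30],[0,0,0]],[1,[-80,0,30],[0,0,0]],[1,[-120,0,30],[0,0,0]],[1,[-120,0,30],[0,0,0]],[1,[-120,0,30],[0,0,0]]]}}

```text
time: 20.15
ee_pos: [0.4467, -0.2054, 0.2345]
tcp_rot: [-179.9, -0.0, -97.2]
wrist_force: [0.4, 0.5, -0.2]
opening: 0.0856
grasp_force: 0.0
```

```bash
python3 s.py s2.png 120 400 90 300; python3 - <<'E'
from h import *
th=np.radians(82.85);e=np.array([np.cos(th),np.sin(th)]);n=np.array([-e[1],e[0]])
def run(im,d,p,nm):
    P=pts(d,p)*1000;q=P[...,:2]-[601.8,64];X=q@e;Y=q@n;Z=P[...,2];h=cv2.cvtColor(im,cv2.COLOR_RGB2HSV).astype(int)
    for w,k in(("red",((h[...,0]<8)|(h[...,0]>172))&(h[...,1]>150)&(Z>70)&(Z<135)&(X<-220)&(X>-320)),("black",(h[...,2]<60)&(Z>110)&(Z<135)&(X<-220)&(X>-320)&(Y>0)&(Y<40)),("yellow",(h[...,0]>20)&(h[...,0]<32)&(h[...,1]>150)&(abs(Y)<40)&(X>-30)&(X<60))):
        if k.sum()>5: print(nm,w,k.sum(),np.percentile(X[k],[2,50,98]).round(1),np.percentile(Y[k],[2,50,98]).round(1),np.percentile(Z[k],[2,98]).round(1))
f=np.load("side2.npz");run(f["im"],f["d"],f,"side"); f=np.load("side.npz");run(f["im"],f["d"],f,"side0")
im,d,p=cam("scene");np.savez("scene2",im=im,d=d,**p)
run(im,d,p,"scene")
E
```

```text
[ 0.44732737 -0.20539626  0.23392813]
side red 220 [-288.1 -280.2 -253.1] [-35.4 -25.  -22. ] [ 73.  128.5]
side black 156 [-287.5 -272.  -252.6] [ 8.4 14.6 25.4] [111.  128.7]
side yellow 267 [-4.1  5.7  9.8] [-29.    1.9  30.9] [32.1 69.5]
side0 red 226 [-288.  -280.3 -252.8] [-35.5 -25.2 -22. ] [ 73.2 128.4]
side0 black 158 [-287.9 -270.2 -252.4] [ 8.3 14.9 25.4] [110.9 128.9]
side0 yellow 269 [-4.   5.7  9.2] [-28.8   1.9  30.9] [31.8 69.5]
scene red 53 [-278.1 -248.9 -244.1] [-34.3 -29.2 -23.6] [ 81.5 128.1]
scene black 55 [-277.9 -250.9 -246. ] [ 5.5 11.3 23. ] [110.7 129.9]
```

View pics/s2.png

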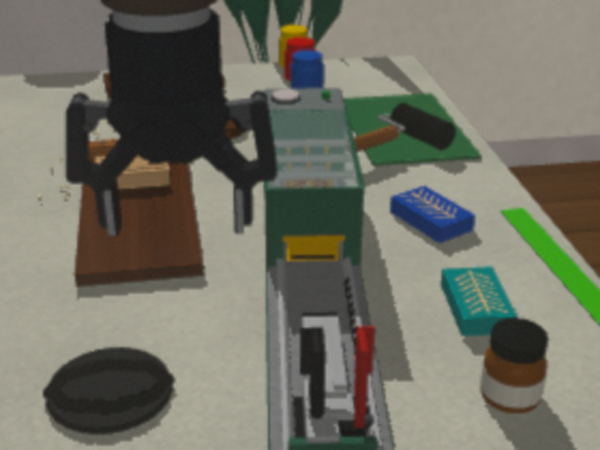

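```bash
python3 -c "
from h import *
print(bot.job_done())"
```

```text
the job is handed in; nothing more can be done
None
```

I put the carved block in the channel, pushed it through the flap onto the switch and brought the slide back to its parked place. I then handed the job in at about 20 s of the 64 s. The final side image shows the flap shut, the slide parked and the catch sprung out, as at the start. I took the switch as pressed from the push force, which rose to about 14 N, and did not image the block inside the box. `job_done()` returned no verdict.

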